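# Set a pressure switch's gap with a gauge blade

## Task

Slide the orange-handled gauge blade along its channel into the gap under the jig's adjusting screw and let go of it there; then turn the red wing knob until the blade just drags: it can still be drawn by the handle, but only against a light steady pull of about 4 N. Never screw it down hard on the blade, leave the blade under the screw with its tip showing past it, and do not disturb the other things.

Things in the scene. Friction and masses are not known exactly. Their poses are not given: they have to be found in the camera images.
- jig: Fixed grey and aluminium setting jig, base 125 x 92 mm. Origin on the worktop under the screw axis; x points from the channel's open end towards the screw, z up. Above the pad a bridge on two columns (y = +-36 mm, each 12 mm thick), underside 62 mm up, 22 mm deep along x, carries the screw.
- mouth (a point): Middle of the channel floor's open end, 68 mm before the screw axis (jig x = -68 mm), 40 mm above the worktop; jig axes. The level channel runs from here to jig x = -14 mm between two low rails, 22 mm apart and 4 mm tall. The blade goes in this way, over the pad; its handle stays outside in the air.
- gap (a point): Top of the brass sprung pad (14 mm wide), on the screw axis, 42 mm above the worktop; jig axes. The blade lies on the pad, with the screw's foot above. The pad yields under load: once the foot touches the blade, the squeeze on it grows by about 14 N per rad of the knob, and more than 25 N spoils the pad.
- knob: Red wing knob of the adjusting screw, on the bridge; origin on the screw axis at its underside, 81 mm above the worktop. It turns at constant height and stays where left (friction 0.06 N m). Clockwise seen from above lowers the steel foot under the bridge by 2.1 mm per rad. At first the foot clears a blade on the pad by about 2 to 6.8 mm: how much is not known, and the knob's angle does not tell.
- knob_grip (a point): Point on the screw axis within the knob's wing, 106 mm above the worktop. The wing is 40 mm long (along this x), 10 mm thick and spans 89 to 119 mm above the worktop.
- blade: Gauge blade, 75 g. Origin at the centre of its orange handle (50 x 14 x 30 mm, long along x). The steel blade, 18 mm wide, 4 mm thick, runs along +x from the handle, flush with the handle's underside (15 mm below the origin), to 117 mm from the origin. It balances about 45 mm ahead of the origin, so it stays level in the channel with its handle in the air.
- blade_tip (a point): Middle of the blade's square end, half-way up its thickness; axes as the blade. Dry steel: squeezed with 5 N, the blade takes about 5 to 6 N to keep sliding and still holds about 3.5 N just after it is drawn and stopped. Pressing the handle down or up while pulling falsifies the feel. The foot should squeeze it with about 4 N (1.5 to 8).
- nut: brass and steel union nut in the tray, 22 x 26 x 19 mm (bystander)
- adaptor: steel hose adaptor standing in the tray, 22 x 25 x 36 mm (bystander)
- dial: round dial pressure gauge lying face up, 121 x 87 x 40 mm, at the left (bystander)
- tray: blue parts tray, 120 x 180 x 28 mm, with a nut and an adaptor in it, at the right (bystander)
- weight_a: grey steel calibration weight, 33 mm wide, 98 mm tall, at the right (bystander)
- weight_b: grey steel calibration weight, 27 mm wide, 62 mm tall, at the right (bystander)
- ring: steel ring gauge, 54 mm wide, 18 mm tall, at the left (bystander)

How it is judged:
On the way:
1. the blade lies in the channel, let go, its tip past the screw axis, the screw's foot still clear of it (x of blade_tip in the frame of jig above 0.005 m and y of blade_tip in the frame of jig between -0.014 and 0.014 m and z of blade_tip in the frame of jig between 0.03 and 0.055 m and contact force between the fingers and blade below 0.1 N and contact force between knob and blade below 0.5 N and linear speed of blade below 0.01 m/s), for 0.2 s.
At the end, for the whole second after the job is handed in: The blade lies flat (within 0.15 rad) and at rest in the channel with its tip at least 5 mm past the screw axis and within 14 mm of the channel's centre line, and the screw's foot presses on it with 1.5 to 8 N, so that it just drags (x of blade_tip in the frame of jig above 0.005 m and y of blade_tip in the frame of jig between -0.014 and 0.014 m and z of blade_tip in the frame of jig between 0.03 and 0.055 m and contact force between knob and blade between 1.5 and 8 N and angle between blade's own z axis and vertical below 0.15 rad and linear speed of blade below 0.005 m/s); the robot touches nothing.
It fails at once if the screw presses on the blade with more than 25 N (contact force between knob and blade above 25 N).
It fails at once if a bystander is moved more than 25 mm (distance of any of nut, adaptor, dial, tray, weight_a, weight_b, ring from where it was at the start of the episode above 0.025 m).
It also fails if it takes over 72 s, if anything falls off the work surface, if the arm or the gripper's body presses on something with over 40 N, if the wrist force passes 120 N, or if a joint passes its speed limit or range.

## Robot

A 7-joint arm with a two-finger parallel gripper is mounted at the origin on the work surface; the furniture and walls round the work are solid. World frame = base frame: x ahead of the robot, y to its left, z up, the work surface at z = 0. Lengths are in m, angles in rad, forces in N, time in s.
With the tool pointing down it reaches from about 0.35 to 0.9 m from the base axis. Payload 8.1 kg.
Tool frame: the origin (TCP) lies midway between the tips of the shut fingers; the grasp point (between the pads) lies arm.grip_point_offset behind it (arm.grip_point_offset is the distance from the TCP to the grasp point, in m); y points along the fingers, z is the direction in which the jaws open and shut, and the axes are right-handed (so a half turn about y gives the same grasp; the last joint's range is limited). The gripper opens to 92 mm and grips with 3 to 60 N. Pads are 19 mm wide; open, the fingers measure 130 mm over their backs; the gripper's body (75 mm by 190 mm) begins 47 mm behind the grasp point.
Start: joints at [-1.259, 0.434, 0.025, 1.573, -0.012, 1.134, -0.075], TCP at [0.252, 0.572, 0.227] pointing down, gripper open.
Joint ranges: [-2.62, 2.62], [-0.44, 2.09], [-1.27, 1.32], [0.08, 2.57], [-1.32, 4.46], [0.12, 2], [-2.74, 2.74]. Speed limits (rad/s): [2.22, 2.22, 3.01, 3.01, 3.14, 3.14, 3.14].

## Interface

Orientations are given as a rotation vector (axis times angle).
In Python, from cell import arm, get_image, camera_info gives the robot as it stands.
- The arm moves only by the tool carry_out, never from a script. Its argument "steps" is one flat list of numbers, 5 for each row, row after row: the opening, from 0 (shut) to 1 (fully open), then the shift along the world's x, y, z in units of 0.1 m (1.0 is 0.1 m), then the turn about the world's z in units of 45 degrees (1.0 is 45 degrees). In form: [hand, dx, dy, dz, spin, hand, dx, dy, dz, spin, ...]. A call has 1 to 12 rows; each row is the pose to reach, as a shift and turn from the pose commanded when the call began; what a row does not reach only later rows make up. A row lasts 1/10 s, in which the tool goes at most 50 mm and 8.59 degrees, less where a joint would pass 70% of its speed; a pose out of reach is approached as far as the arm can. A call with a number of a shift or a turn outside -1 to 1 is refused whole. A call with a gripper value outside its range is refused whole. The fingers move at their own pace and stop on an object; "grip_force" is the grip in N (left out, the last holds). Time passes only in rows, so rows that repeat a pose let the fingers close. It gives the time, the measured TCP pose, the force and the opening at its end, in the units of the state.
- arm.observe(): the state, without advancing time (a new reading comes with each control period).
- get_image(name): name is "side" or "top" or "wrist"; returns (picture, depth): 384x512x3 uint8, red, green, blue; 384x512 float32, m along the optical axis (not along the pixel's ray), 0 where there is no reading.
- camera_info(name): a dict with "fovy" (degrees; the focal length in pixels is half the picture's height over the tangent of half this angle, whatever the lens; pixels are square), "cx", "cy" (the principal point, pixels), "R" (3x3) and "t" (3): a world point X has camera coordinates R X + t; the wrist camera has in their place "tool_from_camera" (4x4, takes a point from camera to tool coordinates, whose origin is the TCP and whose axes are the tool frame's). Camera axes: x right, y down, z forward; pixel columns grow to the right and rows downward; lengths in m; the calibration is good to about 2 mm. A picture is of the moment at which its call begins: read the wrist's pose just before it. camera_info takes no time and is no camera call.
- arm.sign_off(): hands the job in, once; it reports no verdict.
The state is a dict: "clock": time; "joints": joint angles; "dq": joint speeds; "joint_efforts": joint torques, N m; "position": TCP position; "ee_rot": TCP orientation; "force": force on the tool from outside, world axes, zero at the start; "ft_torque": the same for the moment, N m; "width": opening from 0.0 (shut) to 1.0 (fully open).
Only numpy, scipy, OpenCV 4.12 (cv2) and the standard library are available. Lean on these libraries where they do the work, as an engineer would, in place of code of your own. Each camera call takes 0.05 s, during which the arm holds its last target. There are 200 camera calls.

## Working session

There is one attempt and no reset: what is moved stays moved. The work goes in short steps, Python scripts to look and compute and a tool call to move; the robot and the scene stay as the last step left them, time stands still between calls to the robot, and variables do not carry over. Pictures are saved under pics/ and viewed, about 8 in all and at most 12, crops included, and the job is handed in when it is done.

Besides the shell and the picture viewer there is one more tool, called after ">>>" as name(argument=value, ...), one argument or row to a line, values as JSON. carry_out: Moves the arm, as the interface text tells. Shifts and turns lie within -1 to 1; 1 stands for 0.1 m of shift or 45 degrees of turn. Its arguments: {"type":"object","properties":{"steps":{"type":"array","items":{"type":"number"}},"grip_force":{"type":"number"}},"required":["steps"]}

```bash
ls; mkdir -p pics; cat > h.py <<'E'
import numpy as np,cv2
from cell import arm,get_image,camera_info
from scipy.spatial.transform import Rotation as Rn
def K(n):
    c=camera_info(n); f=192/np.tan(np.radians(c["fovy"])/2); return c,f
def toworld(n,u,v,d,st=None):
    c,f=K(n); p=np.array([(u-c["cx"])/f*d,(v-c["cy"])/f*d,d])
    if "R" in c: return np.array(c["R"]).T@(p-np.array(c["t"]))
    T=np.array(c["tool_from_camera"]); q=T[:3,:3]@p+T[:3,3]
    return Rn.from_rotvec(st["ee_rot"]).apply(q)+np.array(st["position"])
def cloud(n,d,st=None):
    c,f=K(n); v,u=np.mgrid[:384,:512]; p=np.stack([(u-c["cx"])/f*d,(v-c["cy"])/f*d,d],-1).reshape(-1,3)
    if "R" in c: w=(p-np.array(c["t"]))@np.array(c["R"])
    else:
        T=np.array(c["tool_from_camera"]); w=Rn.from_rotvec(st["ee_rot"]).apply(p@T[:3,:3].T+T[:3,3])+np.array(st["position"])
    return w.reshape(384,512,3)
E
python3 - <<'E'
from h import *
s=arm.observe(); print(s, getattr(arm,'grip_point_offset',None))
ims=[]
for n in("top","side"):
    im,d=get_image(n); np.savez("pics/%s0.npz"%n,im=im,d=d); ims.append(im[:,:,::-1])
    cv2.imwrite("pics/%s0.png"%n,cv2.resize(im[:,:,::-1],(768,576),interpolation=cv2.INTER_CUBIC))
    c,f=K(n);print(n,f,c)
print(camera_info("wrist"))
E
```

```text
pics
{'clock': 0.0, 'joints': array([-1.25861911,  0.43522128,  0.02499461,  1.57409796, -0.01161271,
        1.13401916, -0.07507573]), 'dq': array([ 0.00066119,  0.00093256,  0.00068693,  0.00159863, -0.00011878,
       -0.00092718,  0.00236516]), 'joint_efforts': array([ 2.49044597e-04, -6.67844653e+01,  9.84877758e-01, -3.14481604e+01,
       -6.05762657e-02,  4.26957000e-02,  1.82357335e-04]), 'position': array([0.25171732, 0.57150055, 0.22594596]), 'ee_rot': array([-1.54778698,  0.3256179 , -0.32531943]), 'force': array([-0.21810415, -0.16859594, -0.09706514]), 'ft_torque': array([-0.02115452, -0.03006703, -0.01961473]), 'width': 1.0008911104400693} 0.0188
top 469.74839659754747 {'fovy': 44.46255998120251, 'cx': 258.0502698938227, 'cy': 186.7033913277387, 'R': array([[-0.01015715, -0.99991857,  0.00772568],
       [-0.99573901,  0.00940592, -0.09173526],
       [ 0.09165512, -0.00862453, -0.99575346]]), 't': array([-0.05023582,  0.51504151,  1.46352799])}
side 434.36648249105167 {'fovy': 47.69306753594223, 'cx': 252.06933198476926, 'cy': 192.62775389918494, 'R': array([[ 0.87876759,  0.47724457,  0.00226831],
       [ 0.2698489 , -0.49295109, -0.82715222],
       [-0.39363574,  0.72748666, -0.56197336]]), 't': array([-0.43288758, -0.08466176,  1.74832851])}
{'fovy': 59.10100673992014, 'cx': 251.3308857730025, 'cy': 190.47274342689911, 'tool_from_camera': array([[ 1.37883825e-03,  9.60603717e-01,  2.77918329e-01,
        -7.44113133e-02],
       [ 1.22804452e-04, -2.77918754e-01,  9.60604576e-01,
        -1.58088614e-01],
       [ 9.99999042e-01, -1.29038873e-03, -5.01171422e-04,
        -3.32391817e-04],
       [ 0.00000000e+00,  0.00000000e+00,  0.00000000e+00,
         1.00000000e+00]])}
```

View pics/top0.png

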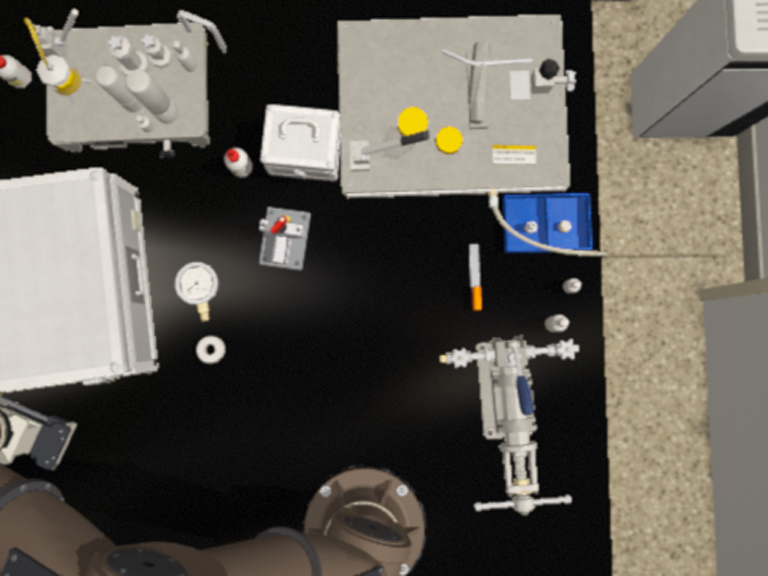

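View pics/side0.png

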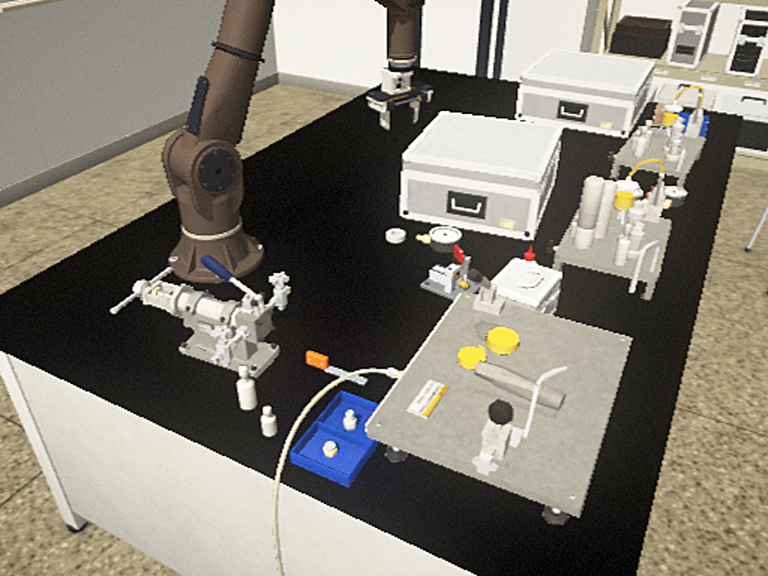

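The top view (768x576 scale) shows the blade at about (476,278), with its orange handle at (477,298) and tip at (474,245). The jig is at (285,238), its red knob is at (281,224), and the channel's open end points towards the robot.

```bash
python3 - <<'E'
from h import *
a=np.load("pics/top0.npz"); im,d=a["im"],a["d"]; w=cloud("top",d)
hsv=cv2.cvtColor(im,cv2.COLOR_RGB2HSV)
def rect(m,nm):
    p=w[m]; print(nm,m.sum(),p.mean(0).round(4),p.min(0).round(3),p.max(0).round(3),[np.round(x,4) for x in cv2.minAreaRect(p[:,:2].astype(np.float32))])
U,V=np.meshgrid(np.arange(512),np.arange(384))
m=(hsv[...,1]>150)&(hsv[...,0]>4)&(hsv[...,0]<20)&(U>305)&(U<330)&(V>180)&(V<215); rect(m,"handle")
m=(w[...,2]>0.02)&m; rect(m,"handle top")
m=(hsv[...,2]>90)&(U>308)&(U<325)&(V>160)&(V<192); rect(m,"blade")
m=(hsv[...,2]>40)&(U>168)&(U<210)&(V>133)&(V<184); rect(m,"jig all"); rect(m&(w[...,2]<.03)&(w[...,2]>0.003),"jig base");rect(m&(w[...,2]>.03)&(w[...,2]<.052),"jig ch"); rect(m&(w[...,2]>.06)&(w[...,2]<.085),"jig bridge")
m=(hsv[...,1]>150)&((hsv[...,0]<4)|(hsv[...,0]>172))&(U>168)&(U<210)&(V>133)&(V<184); rect(m,"knob"); rect(m&(w[...,2]>.1),"wing")
print(Rn.from_rotvec(arm.observe()["ee_rot"]).as_matrix().round(3))
crop=lambda x0,x1,y0,y1:cv2.resize(im[y0:y1,x0:x1,::-1],(400,500),interpolation=cv2.INTER_CUBIC)
cv2.imwrite("pics/c0.png",np.hstack([crop(168,212,130,185),crop(295,339,158,213)]))
E
```

```text
handle 126 [ 0.4741 -0.2439  0.0168] [ 0.449 -0.258 -0.009] [ 0.501 -0.232  0.036] [array([ 0.475 , -0.2454]), array([0.0516, 0.0262]), np.float64(0.8103)]
handle top 71 [ 0.4772 -0.2437  0.0289] [ 0.455 -0.251  0.021] [ 0.499 -0.237  0.036] [array([ 0.4767, -0.244 ]), array([0.0138, 0.0444]), np.float64(89.8411)]
blade 194 [ 0.5436 -0.2403  0.0194] [ 0.378 -0.256 -0.008] [ 0.593 -0.042  1.505] [array([ 0.464 , -0.1693]), array([0.0745, 0.2972]), np.float64(48.1422)]
jig all 1479 [0.5972 0.1666 0.0302] [ 0.378 -0.042 -0.012] [0.682 0.232 1.505] [array([0.5438, 0.0728]), array([0.3631, 0.176 ]), np.float64(60.7147)]
jig base 704 [0.6054 0.1613 0.0115] [0.53  0.108 0.003] [0.677 0.23  0.03 ] [array([0.6005, 0.1724]), array([0.1087, 0.1513]), np.float64(81.2793)]
jig ch 223 [0.5875 0.1648 0.0392] [0.555 0.119 0.03 ] [0.655 0.203 0.049] [array([0.6014, 0.1655]), array([0.0789, 0.0905]), np.float64(46.4585)]
jig bridge 141 [0.6206 0.1586 0.0764] [0.606 0.119 0.064] [0.638 0.203 0.084] [array([0.6214, 0.1613]), array([0.0864, 0.022 ]), np.float64(81.6024)]
knob 42 [0.617  0.1639 0.1127] [0.606 0.152 0.071] [0.626 0.182 0.123] [array([0.617, 0.165]), array([0.0125, 0.0314]), np.float64(33.1565)]
wing 36 [0.6172 0.1638 0.1161] [0.606 0.152 0.104] [0.626 0.175 0.123] [array([0.6185, 0.1642]), array([0.0105, 0.0276]), np.float64(44.7429)]
[[ 0.915 -0.     0.403]
 [-0.403 -0.001  0.915]
 [ 0.    -1.    -0.001]]
```

View pics/c0.png

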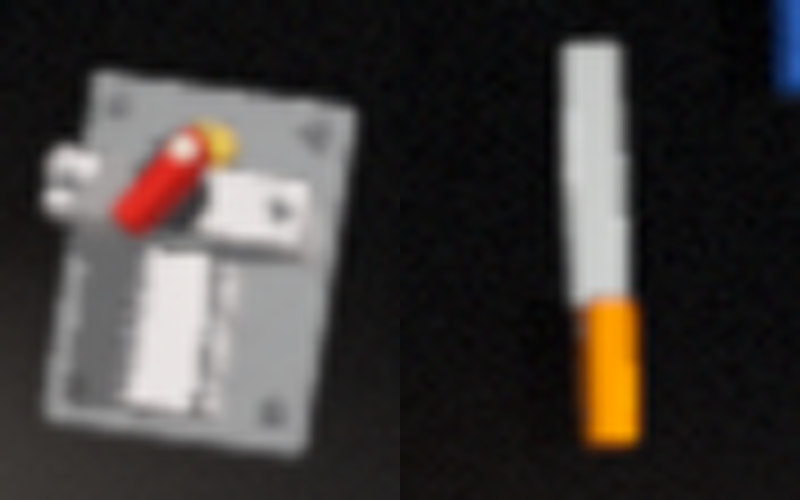

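The left crop shows the jig at a yaw of about -8°, with the wing lying at about -48° in world axes. The right crop shows the blade at a yaw of about +4°. Next I'll check obstacle heights near the path and the handle.

```bash
python3 - <<'E'
from h import *
a=np.load("pics/top0.npz"); w=cloud("top",a["d"]); X,Y,Z=w[...,0],w[...,1],w[...,2]
for nm,(x0,x1,y0,y1) in dict(vise1=(.38,.45,-.36,-.14),vise2=(.33,.38,-.36,-.14),right=(.44,.56,-.36,-.28),ahead=(.56,.66,-.36,-.14),case=(.3,.7,.3,.6)).items():
    m=(X>x0)&(X<x1)&(Y>y0)&(Y<y1)&(Z<.6); p=w[m&(Z>.02)]
    print(nm,Z[m].max().round(3),len(p), p.min(0).round(3) if len(p) else "", p.max(0).round(3) if len(p) else "")
im=a["im"];hsv=cv2.cvtColor(im,cv2.COLOR_RGB2HSV);V,U=np.mgrid[:384,:512]
m=(hsv[...,2]>90)&(hsv[...,1]<60)&(U>305)&(U<325)&(V>162)&(V<196); p=w[m]; v=cv2.fitLine(p[:,:2].astype(np.float32),cv2.DIST_L2,0,.01,.01).ravel(); print("blade",p.mean(0),p.min(0),p.max(0),np.degrees(np.arctan(v[1]/v[0])))
E
```

```text
vise1 0.182 74 [ 0.381 -0.321  0.08 ] [ 0.396 -0.264  0.182]
vise2 0.203 691 [ 0.33  -0.359  0.02 ] [ 0.379 -0.159  0.203]
right 0.01 0  
ahead 0.095 161 [ 0.575 -0.36   0.02 ] [ 0.66  -0.273  0.095]
case 0.305 10558 [0.302 0.3   0.02 ] [0.7   0.6   0.305]
blade [ 0.54595287 -0.24000214  0.01919795] [ 0.37819683 -0.25263565 -0.00752329] [ 0.59255711 -0.04245393  1.50494864] -28.505833
```

>>> carry_out(
  steps=[0.5,0.25,-0.5,0.4,0.19,0.5,0.5,-1,0.7,0.38],
)

```text
clock: 0.3
position: [0.2886, 0.4965, 0.2802]
ee_rot: [-1.571, 0.085, -0.084]
force: [1.8, 0.2, 0.8]
width: 0.874
```

>>> carry_out(
  steps=[0.5,0.13,-0.5,0,0.12,0.5,0.25,-1,0,0.23],
)

```text
clock: 0.5
position: [0.3145, 0.3983, 0.2811]
ee_rot: [-1.569, -0.054, 0.053]
force: [0.6, -0.6, -0.2]
width: 0.698
```

>>> carry_out(
  steps=[0.5,0.13,-0.5,0,0,0.5,0.25,-1,0,0],
)

```text
clock: 0.7
position: [0.3382, 0.3006, 0.2805]
ee_rot: [-1.57, -0.05, 0.05]
force: [1.5, 0.2, 0.9]
width: 0.533
```

>>> carry_out(
  steps=[0.5,0.13,-0.5,0,0,0.5,0.25,-1,0,0],
)

```text
clock: 0.9
position: [0.3623, 0.2037, 0.2807]
ee_rot: [-1.57, -0.05, 0.05]
force: [1.8, -0.2, 0.1]
width: 0.505
```

>>> carry_out(
  steps=[0.5,0.13,-0.5,0,0,0.5,0.25,-1,0,0],
)

```text
clock: 1.1
position: [0.3865, 0.1068, 0.2808]
ee_rot: [-1.57, -0.051, 0.05]
force: [0.8, 0.2, 0.3]
width: 0.502
```

>>> carry_out(
  steps=[0.5,0.13,-0.5,0,0,0.5,0.25,-1,0,0],
)

```text
clock: 1.3
position: [0.4107, 0.0098, 0.2808]
ee_rot: [-1.57, -0.051, 0.05]
force: [1.2, 0.3, 0.2]
width: 0.496
```

>>> carry_out(
  steps=[0.5,0.13,-0.5,-0.2,0,0.5,0.25,-1,-0.4,0],
)

```text
clock: 1.5
position: [0.4339, -0.0805, 0.2446]
ee_rot: [-1.57, -0.052, 0.049]
force: [1.0, 1.2, -0.3]
width: 0.498
```

>>> carry_out(
  steps=[0.5,0.13,-0.5,-0.4,0,0.5,0.25,-1,-0.8,0,0.5,0.25,-1,-0.8,0],
)

```text
clock: 1.8
position: [0.4577, -0.1814, 0.1626]
ee_rot: [-1.571, -0.047, 0.05]
force: [0.8, 0.6, 1.4]
width: 0.5
```

```bash
cat >> h.py <<'E'
def wshot(tag,ks=1.5):
    st=arm.observe(); im,d=get_image("wrist"); np.savez("pics/%s.npz"%tag,im=im,d=d)
    cv2.imwrite("pics/%s.png"%tag,cv2.resize(im[:,:,::-1],None,fx=ks,fy=ks,interpolation=cv2.INTER_CUBIC))
    return st,im,d,cloud("wrist",d,st)
def yaw(st):
    m=Rn.from_rotvec(st["ee_rot"]).as_matrix(); return np.degrees(np.arctan2(m[1,0],m[0,0]))
def orange(im,w):
    hsv=cv2.cvtColor(im,cv2.COLOR_RGB2HSV)
    return (hsv[...,1]>150)&(hsv[...,0]>4)&(hsv[...,0]<20)&(hsv[...,2]>90)
def rect(w,m,nm):
    p=w[m]; print(nm,m.sum(),p.mean(0).round(4),p.min(0).round(3),p.max(0).round(3),[np.round(x,4) for x in cv2.minAreaRect(p[:,:2].astype(np.float32))])
E
python3 - <<'E'
from h import *
st,im,d,w=wshot("w1"); print(st["position"],yaw(st),st["joints"].round(2))
m=orange(im,w); 
if m.sum(): rect(w,m,"o"); rect(w,m&(w[...,2]>.026),"otop")
hsv=cv2.cvtColor(im,cv2.COLOR_RGB2HSV)
m=(hsv[...,1]<70)&(hsv[...,2]>80)&(w[...,2]<.012)&(w[...,2]>-.008)&(w[...,0]>.5)&(w[...,0]<.61)&(abs(w[...,1]+.24)<.04)
if m.sum()>20: rect(w,m,"blade")
E
```

```text
[ 0.45768923 -0.18141513  0.16257787] 3.547771197186961 [-0.14  0.31  0.51  2.   -0.19  0.88  2.11]
o 5147 [ 0.4404 -0.18    0.2161] [ 0.384 -0.26  -0.002] [ 0.514 -0.13   0.321] [array([ 0.4431, -0.2129]), array([0.0731, 0.1504]), np.float64(32.0417)]
otop 4667 [ 0.4368 -0.173   0.2376] [ 0.384 -0.247  0.026] [ 0.5   -0.13   0.321] [array([ 0.4558, -0.1999]), array([0.0761, 0.1258]), np.float64(48.3705)]
blade 206 [ 0.5132 -0.2421  0.0035] [ 0.501 -0.253 -0.002] [ 0.524 -0.232  0.006] [array([ 0.5134, -0.2426]), array([0.0119, 0.0297]), np.float64(33.0875)]
```

View pics/w1.png

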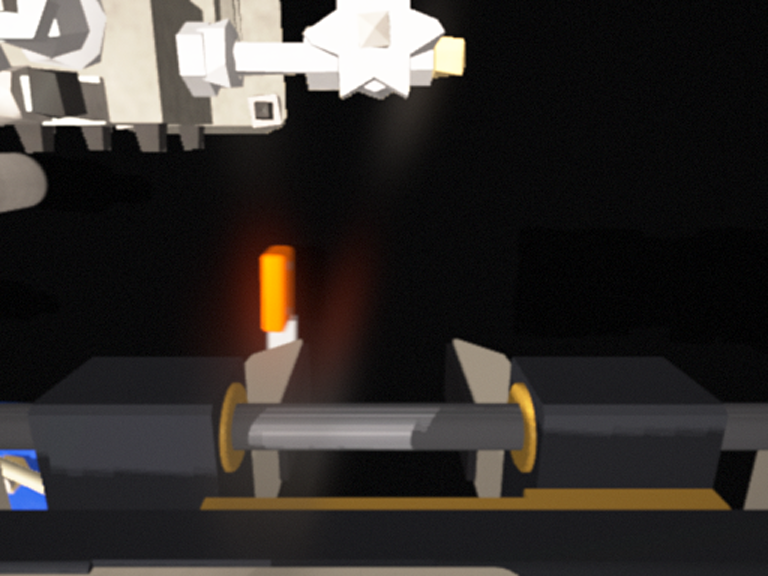

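The wrist view shows the handle at (276,290) and the vise wheel at (373,50). I'll measure the handle with the gripper's own brass parts excluded.

```bash
python3 - <<'E'
from h import *
a=np.load("pics/w1.npz"); st=arm.observe(); w=cloud("wrist",a["d"],st); im=a["im"]
m=orange(im,w)&(w[...,2]<.05); rect(w,m,"o"); rect(w,m&(w[...,2]>.026),"otop")
m=(w[...,2]>.05)&(w[...,0]<.45)&(w[...,0]>.3)&(w[...,1]<-.13)&(np.mgrid[:384,:512][0]<110); rect(w,m,"vise")
V,U=np.mgrid[:384,:512]; rect(w,m&(U>200)&(U<320),"wheel")
E
```

```text
o 814 [ 0.4736 -0.2466  0.0146] [ 0.45  -0.263 -0.004] [ 0.512 -0.237  0.03 ] [array([ 0.4812, -0.2497]), array([0.0255, 0.0624]), np.float64(89.9035)]
otop 296 [ 0.473  -0.2407  0.0279] [ 0.45  -0.25   0.026] [ 0.499 -0.237  0.03 ] [array([ 0.4744, -0.2434]), array([0.0482, 0.0121]), np.float64(1.181)]
vise 20372 [ 0.3624 -0.2513  0.1375] [ 0.328 -0.321  0.069] [ 0.394 -0.158  0.319] [array([ 0.3577, -0.2399]), array([0.063 , 0.1649]), np.float64(3.8616)]
wheel 5453 [ 0.3558 -0.1903  0.144 ] [ 0.343 -0.22   0.087] [ 0.383 -0.158  0.319] [array([ 0.3633, -0.1888]), array([0.0622, 0.0398]), np.float64(89.106)]
```

>>> carry_out(
  steps=[0.4,0.26,-0.62,-0.3,0,0.4,0.26,-0.62,-0.8,0,0.4,0.26,-0.62,-1,0,0.4,0.26,-0.62,-1,0],
  grip_force=20,
)

```text
clock: 2.25
position: [0.4817, -0.24, 0.0609]
ee_rot: [-1.568, -0.044, 0.055]
force: [-1.8, -0.1, 0.6]
width: 0.402
```

>>> carry_out(
  steps=[0.4,0,0,-0.3,0,0.4,0,0,-0.5,0,0.4,0,0,-0.54,0,0.4,0,0,-0.54,0],
)

```text
clock: 2.65
position: [0.4849, -0.2401, 0.0116]
ee_rot: [-1.57, -0.051, 0.051]
force: [-0.1, 0.3, 0.0]
width: 0.4
```

>>> carry_out(
  steps=[0.4,0,-0.03,-0.06,0,0.4,0,-0.03,-0.06,0,0,0,-0.03,-0.06,0,0,0,-0.03,-0.06,0,0,0,-0.03,-0.06,0,0,0,-0.03,-0.06,0,0,0,-0.03,-0.06,0,0,0,-0.03,-0.06,0],
)

```text
clock: 3.45
position: [0.4846, -0.2435, 0.0048]
ee_rot: [-1.57, -0.051, 0.05]
force: [-0.9, 1.7, 4.6]
width: 0.149
```

>>> carry_out(
  steps=[0,0,0,0.3,0,0,0,0.1,0.7,0,0,0,0.4,1,0,0,0,0.8,1,0],
)

```text
clock: 3.85
position: [0.4867, -0.1656, 0.1081]
ee_rot: [-1.573, -0.052, 0.042]
force: [0.8, 0.7, -1.6]
width: 0.153
```

>>> carry_out(
  steps=[0,0,0.4,0.3,-0.05,0,0,0.8,0.7,-0.1,0,0,1,1,-0.2],
)

```text
clock: 4.15
position: [0.4838, -0.061, 0.2053]
ee_rot: [-1.569, 0.074, -0.072]
force: [0.5, 0.3, -0.5]
width: 0.151
```

>>> carry_out(
  steps=[0,0.2,0.4,0.2,-0.05,0,0.5,0.8,0.4,-0.05,0,0.7,1,0.5,-0.05],
)

```text
clock: 4.45
position: [0.5558, 0.0404, 0.2561]
ee_rot: [-1.566, 0.1, -0.102]
force: [0.6, -0.6, -1.1]
width: 0.15
```

>>> carry_out(
  steps=[0,0.4,0.4,0,0,0,0.8,0.8,0,0,0,1,1,0,0,0,1,1,0,0],
)

```text
clock: 4.85
position: [0.6564, 0.1428, 0.2522]
ee_rot: [-1.568, 0.099, -0.097]
force: [-0.1, 0.1, -0.1]
width: 0.149
```

```bash
python3 - <<'E'
from h import *
st,im,d,w=wshot("w2"); print(st["position"],yaw(st),st["force"],st["width"],st["clock"],st["joints"].round(2))
E
```

```text
[0.6564016  0.14282057 0.25224744] -7.172398559274923 [-0.10296375  0.05519375 -0.14291598] 0.14920235849553592 4.85 [-0.62  0.53  0.53  1.44 -0.27  1.25  1.38]
```

View pics/w2.png

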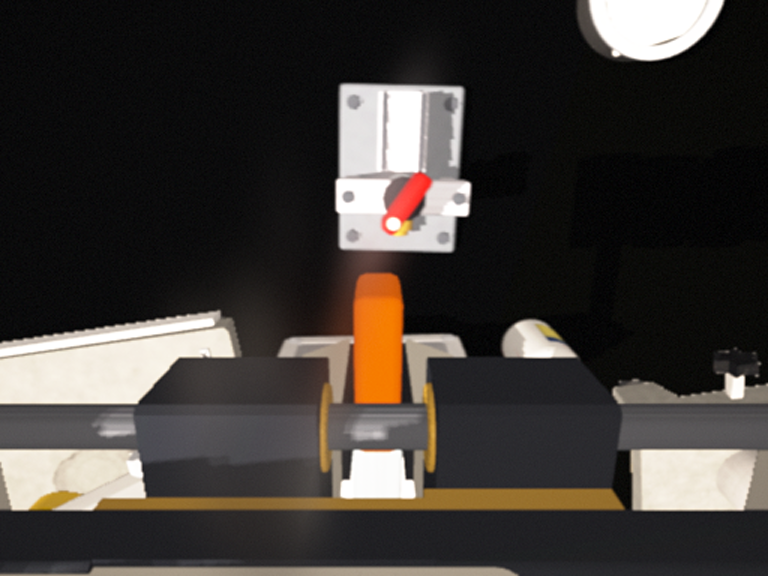

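The wrist view shows the channel running from (403,90) to (403,172), the bridge from (336,180) to (470,215), and the wing from (393,224) to (425,182). The held handle is at (379,290). Next I'll turn these into positions.

```bash
python3 - <<'E'
from h import *
a=np.load("pics/w2.npz"); st=arm.observe(); w=cloud("wrist",a["d"],st); im=a["im"]; hsv=cv2.cvtColor(im,cv2.COLOR_RGB2HSV)
V,U=np.mgrid[:384,:512]; J=(U>218)&(U<318)&(V>50)&(V<170); Z=w[...,2]
red=(hsv[...,1]>150)&((hsv[...,0]<4)|(hsv[...,0]>172))&J
rect(w,J&~red&(Z>.06)&(Z<.09),"bridge"); rect(w,J&(Z>.008)&(Z<.03),"base"); rect(w,red&(Z>.112),"wingtop")
rect(w,J&(Z>.036)&(Z<.042)&(V<115),"floor");rect(w,J&(Z>.0425)&(Z<.05)&(V<115),"rails")
for v in (70,85,100): print(v,[(u,*(w[v,u]*1000).round(1)) for u in range(248,292,2)])
m=orange(im,w)&(V>180)&(V<260)&(U>232)&(U<272); rect(w,m,"handle")
p=w[m]; print(np.percentile(p[:,2],[5,50,90]))
E
```

```text
bridge 1635 [0.6185 0.1603 0.0797] [0.602 0.118 0.064] [0.636 0.204 0.09 ] [array([0.6189, 0.1616]), array([0.0856, 0.0262]), np.float64(81.6072)]
base 4795 [0.603  0.1628 0.0126] [0.539 0.109 0.008] [0.674 0.216 0.03 ] [array([0.607, 0.163]), array([0.092 , 0.1252]), np.float64(81.178)]
wingtop 390 [0.616  0.1629 0.1202] [0.581 0.145 0.112] [0.634 0.175 0.411] [array([0.6085, 0.161 ]), array([0.0286, 0.0522]), np.float64(86.1913)]
floor 1290 [0.5783 0.1671 0.0404] [0.55  0.147 0.037] [0.607 0.187 0.042] [array([0.5788, 0.1675]), array([0.0342, 0.0534]), np.float64(82.4809)]
rails 395 [0.578  0.1674 0.0443] [0.552 0.149 0.043] [0.607 0.185 0.047] [array([0.5793, 0.1675]), array([0.0301, 0.0516]), np.float64(82.602)]
70 [(248, np.float64(556.5), np.float64(147.7), np.float64(12.0)), (250, np.float64(556.7), np.float64(149.9), np.float64(11.4)), (252, np.float64(557.0), np.float64(152.1), np.float64(12.0)), (254, np.float64(559.0), np.float64(153.9), np.float64(40.1)), (256, np.float64(559.6), np.float64(155.9), np.float64(44.8)), (258, np.float64(559.8), np.float64(157.9), np.float64(
[... 3281 characters left out ...]
t64(39.1)), (276, np.float64(591.8), np.float64(173.2), np.float64(39.4)), (278, np.float64(592.0), np.float64(175.3), np.float64(40.6)), (280, np.float64(592.2), np.float64(177.1), np.float64(44.4)), (282, np.float64(592.4), np.float64(179.1), np.float64(45.0)), (284, np.float64(592.8), np.float64(181.5), np.float64(41.2)), (286, np.float64(594.0), np.float64(186.3), np.float64(12.4)), (288, np.float64(594.3), np.float64(188.6), np.float64(12.5)), (290, np.float64(594.6), np.float64(190.8), np.float64(12.5))]
handle 2548 [0.6354 0.1412 0.2695] [ 0.581  0.106 -0.001] [0.739 0.153 0.411] [array([0.6657, 0.1449]), array([0.0417, 0.1635]), np.float64(73.2614)]
[0.25562712 0.27723088 0.27835745]
```

>>> carry_out(
  steps=[0,-0.5,0.1,0,-0.03,0,-1,0.2,0,-0.03],
)

```text
clock: 5.1
position: [0.5553, 0.1543, 0.2533]
ee_rot: [-1.569, 0.126, -0.124]
force: [-0.3, 0.9, 1.4]
width: 0.151
```

>>> carry_out(
  steps=[0,-0.5,0.1,-0.2,0,0,-1,0.2,-0.6,0,0,-1,0.2,-1,0],
)

```text
clock: 5.4
position: [0.4548, 0.1765, 0.1594]
ee_rot: [-1.563, 0.12, -0.122]
force: [0.5, 0.3, -1.0]
width: 0.149
```

>>> carry_out(
  steps=[0,-0.3,0.08,-0.3,0,0,-0.3,0.08,-0.7,0,0,-0.3,0.08,-0.9,0,0,-0.3,0.08,-0.9,0],
)

```text
clock: 5.8
position: [0.4254, 0.182, 0.0665]
ee_rot: [-1.57, 0.126, -0.12]
force: [0.3, -0.4, 0.2]
width: 0.154
```

```bash
cat >> h.py <<'E'
O=np.array([.619,.1614]);A=np.radians(-8.5)
def jig(p): c,s=np.cos(A),np.sin(A); q=np.array(p)[:2]-O; return np.array([c*q[0]+s*q[1],-s*q[0]+c*q[1],p[2]])
def rep():
    st=arm.observe(); print("t",st["clock"],"pos",st["position"].round(4),"jig",(1000*jig(st["position"])).round(1),"yaw",round(yaw(st),2),"F",st["force"].round(2),"M",st["ft_torque"].round(3),"w",round(st["width"],3),"j7",st["joints"][6].round(2)); return st
E
python3 - <<'E'
from h import *
st=rep(); im,d=get_image("side"); 
w=cloud("side",d)
m=orange(im,w)&(abs(w[...,0]-.4)<.08)&(abs(w[...,1]-.19)<.06)
if m.sum(): rect(w,m,"handle")
m=(abs(jig(np.moveaxis(w.reshape(-1,3),1,0)) [0] if 0 else w[...,0]-.48)<.05)&(abs(w[...,1]-.185)<.02)&(w[...,2]>.03)&(w[...,2]<.09)
if m.sum(): rect(w,m,"blade")
vs,us=np.where(m); print(us.min(),us.max(),vs.min(),vs.max()) if m.sum() else 0
cv2.imwrite("pics/s3.png",cv2.resize(im[140:220,240:340,::-1],(800,600),interpolation=cv2.INTER_CUBIC))
E
```

```text
t 5.8 pos [0.4254 0.182  0.0665] jig [-194.5   -8.3   66.5] yaw -8.98 F [ 0.26 -0.37  0.21] M [0.019 0.037 0.062] w 0.154 j7 1.2
handle 22 [0.4373 0.1757 0.0849] [0.398 0.139 0.067] [0.45  0.185 0.146] [array([0.433 , 0.1714]), array([0.0287, 0.0683]), np.float64(50.1879)]
blade 85 [0.4678 0.1759 0.0705] [0.433 0.166 0.061] [0.53  0.204 0.09 ] [array([0.4819, 0.1838]), array([0.0367, 0.0977]), np.float64(87.4486)]
260 282 157 173
```

View pics/s3.png

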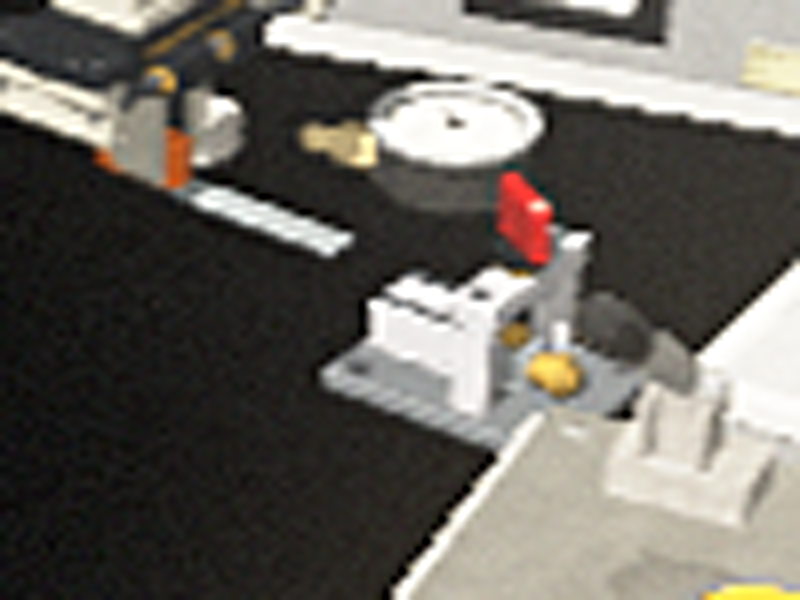

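The side crop shows the blade held straight and level, with its tip at (345,240), short of the mouth at about (375,305). Next I'll check its tilt and lateral position from depth.

```bash
python3 - <<'E'
from h import *
for n in ("top","side"):
    im,d=get_image(n); w=cloud(n,d).reshape(-1,3); g=cv2.cvtColor(im,cv2.COLOR_RGB2GRAY).ravel()
    j=jig(w.T).T if 0 else np.array([jig(p) for p in w[(abs(w[:,0]-.48)<.1)&(abs(w[:,1]-.17)<.06)&(w[:,2]>.045)&(w[:,2]<.085)&(g>90)]])
    m=(j[:,0]>-172)&(j[:,0]*1000<-90)&(j[:,0]*1000>-172)&(abs(j[:,1]*1000+8)<12); q=j[m]*1000
    print(n,len(q)); 
    if len(q)>8:
        k=np.median(q[:,2]); q=q[abs(q[:,2]-k)<6]
        print(len(q),"z vs x",np.polyfit(q[:,0]+130,q[:,2],1),"y vs x",np.polyfit(q[:,0]+130,q[:,1],1),"x",q[:,0].min(),q[:,0].max(),"y",np.percentile(q[:,1],[3,97]))
rep()
E
```

```text
top 105
99 z vs x [-1.76447097e-02  6.64390415e+01] y vs x [ -0.01511739 -11.3377741 ] x -150.59797671527772 -90.29322321405331 y [-19.19108713  -3.34332943]
side 63
62 z vs x [-4.91781759e-03  6.93255925e+01] y vs x [ 2.49795109e-03 -8.88224997e+00] x -169.22102304140395 -94.40181996954979 y [-18.48027515   0.40589961]
t 5.95 pos [0.4283 0.1834 0.0694] jig [-191.9   -6.4   69.4] yaw -8.99 F [ 0.02 -0.12 -0.33] M [ 0.019 -0.014 -0.011] w 0.15 j7 1.2
```

>>> carry_out(
  steps=[0,0.01,0.08,-0.1,0.01,0,0.01,0.08,-0.18,0.01,0,0.01,0.08,-0.18,0.01],
)

```text
clock: 6.25
position: [0.4282, 0.192, 0.0496]
ee_rot: [-1.568, 0.116, -0.115]
force: [-0.1, 0.3, -0.0]
width: 0.155
```

```bash
python3 - <<'E'
from h import *
rep()
im,d=get_image("top"); np.savez("pics/t4.npz",im=im,d=d); st=rep()
cv2.imwrite("pics/t4.png",cv2.resize(im[135:205,160:240,::-1],(680,595),interpolation=cv2.INTER_CUBIC))
c,f=K("top")
def px(jx,jy,z):
    x=O+np.array([np.cos(A)*jx-np.sin(A)*jy,np.sin(A)*jx+np.cos(A)*jy]); q=np.array(c["R"])@np.r_[x,z]+np.array(c["t"]); return ((q[:2]/q[2]*f+[c["cx"],c["cy"]])-[160,135]+.5)*8.5-.5
for jx,z in((-68,.04),(-14,.04),(-84,.047),(-140,.047),(0,.08)): print(jx,px(jx,0,z).round(0))
E
```

```text
t 6.25 pos [0.4282 0.192  0.0496] jig [-193.3    2.1   49.6] yaw -8.42 F [-0.11  0.28 -0.02] M [-0.005  0.056  0.022] w 0.155 j7 1.22
t 6.3 pos [0.4283 0.1917 0.05  ] jig [-193.1    1.8   50. ] yaw -8.46 F [ 0.36  0.3  -1.46] M [ 0.031  0.056 -0.049] w 0.152 j7 1.22
-68 [  8857. -55585.]
-14 [-43767. 285245.]
-84 [  8369. -52418.]
-140 [  7670. -47890.]
0 [234. 146.]
```

View pics/t4.png

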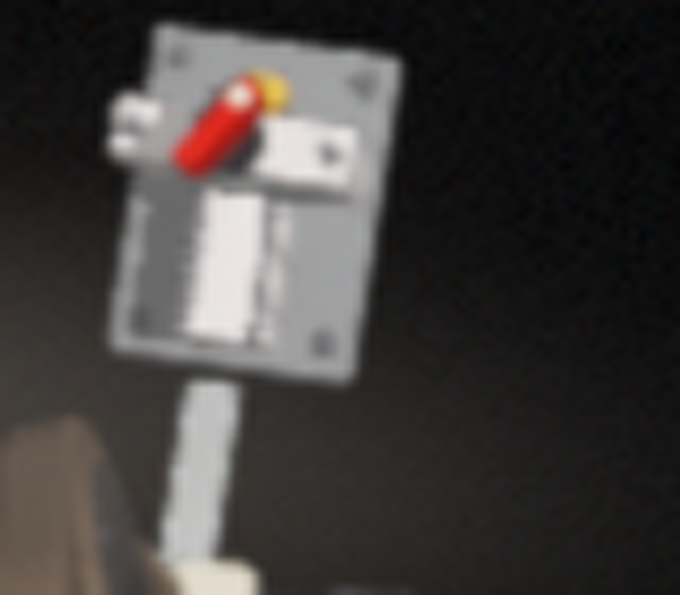

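The top crop shows the blade tip centred at (213,390). The channel centreline, extrapolated down from (219,335), sits at about 211, so the two agree within 1 mm. Now I'll insert the blade in stages.

>>> carry_out(
  steps=[0,0.1,-0.015,-0.005,0,0,0.2,-0.03,-0.005,0,0,0.3,-0.045,-0.005,0,0,0.4,-0.06,-0.005,0,0,0.5,-0.075,-0.005,0,0,0.59,-0.089,-0.005,0,0,0.59,-0.089,-0.005,0],
)

```text
clock: 7.0
position: [0.4893, 0.1824, 0.0499]
ee_rot: [-1.568, 0.116, -0.118]
force: [-0.5, 0.2, -0.7]
width: 0.153
```

```bash
python3 -c "from h import *;rep()"
```

```text
t 7.0 pos [0.4893 0.1824 0.0499] jig [-131.4    1.6   49.9] yaw -8.54 F [-0.5   0.19 -0.7 ] M [ 0.025  0.063 -0.032] w 0.153 j7 1.29
```

>>> carry_out(
  steps=[0,0.05,-0.007,0,0,0,0.1,-0.015,0,0,0,0.15,-0.022,0,0,0,0.2,-0.03,0,0,0,0.2,-0.03,0,0],
)

```text
clock: 7.5
position: [0.5084, 0.1797, 0.0499]
ee_rot: [-1.568, 0.116, -0.117]
force: [0.4, 0.5, -0.2]
width: 0.153
```

>>> carry_out(
  steps=[0,0.05,-0.007,0,0,0,0.1,-0.015,0,0,0,0.15,-0.022,0,0,0,0.2,-0.03,0,0,0,0.2,-0.03,0,0],
)

```text
clock: 8.0
position: [0.5285, 0.1766, 0.0499]
ee_rot: [-1.568, 0.116, -0.117]
force: [-0.0, 0.6, -1.0]
width: 0.155
```

```bash
python3 -c "from h import *;rep()"
```

```text
t 8.0 pos [0.5285 0.1766 0.0499] jig [-91.7   1.7  49.9] yaw -8.5 F [-0.02  0.6  -0.99] M [ 0.024  0.063 -0.046] w 0.155 j7 1.32
```

>>> carry_out(
  steps=[0,0.03,-0.004,-0.01,0,0,0.03,-0.004,-0.015,0,0,0.03,-0.004,-0.015,0],
)

```text
clock: 8.3
position: [0.5307, 0.1767, 0.0483]
ee_rot: [-1.567, 0.116, -0.116]
force: [0.8, 0.5, -0.9]
width: 0.147
```

>>> carry_out(
  steps=[0,0,0,-0.01,0,0,0,0,-0.01,0],
)

```text
clock: 8.5
position: [0.5305, 0.1767, 0.0473]
ee_rot: [-1.568, 0.116, -0.116]
force: [0.7, 0.7, -0.4]
width: 0.15
```

```bash
python3 -c "from h import *;rep()"
```

```text
t 8.5 pos [0.5305 0.1767 0.0473] jig [-89.8   2.   47.3] yaw -8.45 F [ 0.66  0.7  -0.36] M [ 0.23  -0.017  0.05 ] w 0.15 j7 1.33
```

>>> carry_out(
  steps=[0,0,0,-0.005,0,0,0,0,-0.01,0],
)

```text
clock: 8.7
position: [0.5305, 0.1767, 0.0464]
ee_rot: [-1.567, 0.116, -0.116]
force: [-1.4, 1.5, 2.7]
width: 0.153
```

```bash
python3 -c "from h import *;rep()"
```

```text
t 8.7 pos [0.5305 0.1767 0.0464] jig [-89.8   2.   46.4] yaw -8.46 F [-1.37  1.49  2.72] M [0.136 0.054 0.018] w 0.153 j7 1.33
```

>>> carry_out(
  steps=[0.4,0,0,0,0,0.4,0,0,0,0,0.4,0,0,0,0,0.4,0,0,0,0],
)

```text
clock: 9.1
position: [0.5306, 0.1764, 0.0463]
ee_rot: [-1.568, 0.116, -0.116]
force: [0.0, -0.0, -0.3]
width: 0.393
```

```bash
python3 - <<'E'
from h import *
rep()
a=np.load("pics/w2.npz"); im=a["im"]; 
st=dict(position=np.array([0.6564016,0.14282057,0.25224744]),ee_rot=np.array([-1.568,.099,-.097])); w=cloud("wrist",a["d"],st); Z=w[...,2]
hsv=cv2.cvtColor(im,cv2.COLOR_RGB2HSV); V,U=np.mgrid[:384,:512]; J=(U>245)&(U<300)&(V>110)&(V<160)
m=(hsv[...,1]>150)&((hsv[...,0]<4)|(hsv[...,0]>172))&J&(Z>.114)&(Z<.125)|(J&(Z>.114)&(Z<.125)); rect(w,m,"wing")
p=w[m][:,:2]; v=cv2.fitLine(p.astype(np.float32),cv2.DIST_HUBER,0,.01,.01).ravel(); print(np.degrees(np.arctan2(v[1],v[0])),p.mean(0),(p.min(0)+p.max(0))/2)
E
```

```text
t 9.1 pos [0.5306 0.1764 0.0463] jig [-89.6   1.8  46.3] yaw -8.48 F [ 0.04 -0.04 -0.28] M [ 0.013 -0.019 -0.034] w 0.393 j7 1.33
wing 532 [0.6202 0.1646 0.1185] [0.604 0.149 0.114] [0.637 0.18  0.122] [array([0.6207, 0.1647]), array([0.0101, 0.0396]), np.float64(46.6469)]
-43.289856 [0.62018462 0.16459837] [0.62062592 0.16425184]
```

>>> carry_out(
  steps=[0.4,0,0,0.4,0,0.4,0,0,0.9,-0.1,0.4,0.4,-0.05,0.95,-0.3,0.4,0.9,-0.12,0.95,-0.5,0.4,0.9,-0.12,0.95,-0.69,0.4,0.9,-0.12,0.95,-0.77,0.4,0.9,-0.12,0.95,-0.77],
)

```text
clock: 9.8
position: [0.6206, 0.1644, 0.1409]
ee_rot: [-1.49, 0.59, -0.589]
force: [-0.0, 0.3, 0.4]
width: 0.399
```

```bash
python3 - <<'E'
from h import *
rep()
im,d=get_image("top"); np.savez("pics/t5.npz",im=im,d=d)
a=cv2.resize(im[135:205,160:240,::-1],(400,350),interpolation=cv2.INTER_CUBIC)
im,d=get_image("side"); b=cv2.resize(im[140:205,260:335,::-1],(400,350),interpolation=cv2.INTER_CUBIC)
cv2.imwrite("pics/t5.png",np.hstack([a,b]))
E
```

```text
t 9.8 pos [0.6206 0.1644 0.1409] jig [  1.1   3.2 140.9] yaw -43.19 F [-0.02  0.27  0.35] M [-0.071 -0.012 -0.024] w 0.399 j7 0.83
```

View pics/t5.png

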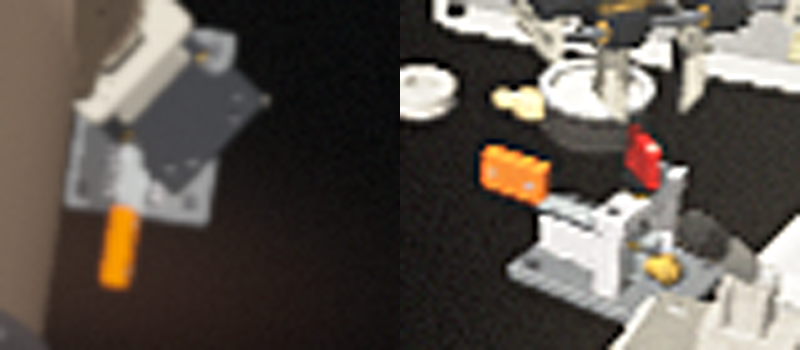

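The blade lies level in the channel with its handle in the air: at (118,245) in the left crop and (515,172) in the right. The fingers are above the wing at (645,155). Now I'll lower, grip the wing and turn.

>>> carry_out(
  steps=[0.4,0,0,-0.3,0,0.4,0,0,-0.5,0,0.4,0,0,-0.5,0,0,0,0,-0.5,0,0,0,0,-0.5,0,0,0,0,-0.5,0,0,0,0,-0.5,0],
  grip_force=15,
)

```text
clock: 10.6
position: [0.6211, 0.1646, 0.0923]
ee_rot: [-1.488, 0.587, -0.589]
force: [-0.1, -0.4, 4.3]
width: 0.112
```

```bash
python3 -c "from h import *;rep()"
```

```text
t 10.6 pos [0.6211 0.1646 0.0923] jig [ 1.6  3.5 92.3] yaw -43.11 F [-0.1  -0.44  4.31] M [-0.31  -0.019 -0.058] w 0.112 j7 0.87
```

>>> carry_out(
  steps=[0,0,0,0,-0.18,0,0,0,0,-0.36,0,0,0,0,-0.54,0,0,0,0,-0.72,0,0,0,0,-0.9,0,0,0,0,-1,0,0,0,0,-1],
)

```text
clock: 11.3
position: [0.6205, 0.1643, 0.0923]
ee_rot: [-1.223, 1.187, -1.187]
force: [-2.4, -1.3, 7.7]
width: 0.109
```

>>> carry_out(
  steps=[0,0,0,0,-0.18,0,0,0,0,-0.36,0,0,0,0,-0.54,0,0,0,0,-0.72,0,0,0,0,-0.9,0,0,0,0,-1,0,0,0,0,-1],
)

```text
clock: 12.0
position: [0.62, 0.1646, 0.0922]
ee_rot: [-0.753, 1.741, -1.74]
force: [-6.8, 0.4, 9.2]
width: 0.111
```

```bash
python3 -c "from h import *;rep()"
```

```text
t 12.0 pos [0.62   0.1646 0.0922] jig [ 0.5  3.3 92.2] yaw -133.27 F [-6.82  0.35  9.17] M [-0.221  1.468 -0.118] w 0.111 j7 -0.42
```

>>> carry_out(
  steps=[0.4,0,0,0,0,0.4,0,0,0,0,0.4,0,0,0.3,0,0.4,0,0,0.5,-0.15,0.4,-0.45,0.06,0.5,-0.3,0.4,-0.9,0.12,0.5,-0.49,0.4,-0.9,0.12,0.5,-0.68,0.4,-0.9,0.12,0.5,-0.87,0.4,-0.9,0.12,0.5,-1,0.4,-0.9,0.12,0.5,-1],
)

```text
clock: 13.0
position: [0.5306, 0.1767, 0.1414]
ee_rot: [-0.035, 2.205, -2.205]
force: [0.3, 0.5, -0.1]
width: 0.4
```

```bash
python3 -c "from h import *;rep()"
```

```text
t 13.0 pos [0.5306 0.1767 0.1414] jig [-89.7   2.1 141.4] yaw -178.17 F [ 0.26  0.52 -0.05] M [-0.023  0.143  0.019] w 0.4 j7 -1.15
```

>>> carry_out(
  steps=[0.4,0,0,-0.3,-0.18,0.4,0,0,-0.7,-0.23,0.4,0,0,-0.95,-0.23,0.4,0,0,-0.95,-0.23,0.4,0,0,-0.95,-0.23],
)

```text
clock: 13.5
position: [0.531, 0.1761, 0.047]
ee_rot: [-0.157, -2.145, 2.146]
force: [1.0, -0.4, -0.1]
width: 0.405
```

```bash
python3 -c "from h import *;rep()"
```

```text
t 13.5 pos [0.531  0.1761 0.047 ] jig [-89.2   1.6  47. ] yaw 171.62 F [ 1.02 -0.38 -0.06] M [-0.016  0.195  0.007] w 0.405 j7 -1.19
```

>>> carry_out(
  steps=[0,0,0,0,0,0,0,0,0,0,0,0,0,0,0,0,0,0,0,0],
  grip_force=10,
)

```text
clock: 13.9
position: [0.531, 0.1768, 0.0471]
ee_rot: [-0.159, -2.146, 2.145]
force: [0.1, 1.2, 4.2]
width: 0.153
```

```bash
python3 -c "from h import *;rep()"
```

```text
t 13.9 pos [0.531  0.1768 0.0471] jig [-89.3   2.2  47.1] yaw 171.56 F [0.06 1.16 4.22] M [ 0.072  0.288 -0.036] w 0.153 j7 -1.19
```

>>> carry_out(
  steps=[0,-0.005,0.001,0,0,0,-0.01,0.0015,0,0,0,-0.015,0.002,0,0],
)

```text
clock: 14.2
position: [0.5298, 0.1767, 0.0467]
ee_rot: [-0.16, -2.145, 2.145]
force: [2.0, 0.4, 3.3]
width: 0.154
```

```bash
python3 -c "from h import *;rep()"
```

```text
t 14.2 pos [0.5298 0.1767 0.0467] jig [-90.5   1.9  46.7] yaw 171.53 F [1.96 0.4  3.3 ] M [ 0.013 -0.404  0.004] w 0.154 j7 -1.19
```

>>> carry_out(
  steps=[0,0,0,0.008,0,0,-0.005,0.001,0.008,0,0,-0.01,0.0015,0.008,0],
)

```text
clock: 14.5
position: [0.5275, 0.1768, 0.0468]
ee_rot: [-0.158, -2.144, 2.144]
force: [-0.3, -0.1, -0.0]
width: 0.153
```

```bash
python3 -c "from h import *;rep()"
```

```text
t 14.5 pos [0.5275 0.1768 0.0468] jig [-92.7   1.8  46.8] yaw 171.53 F [-0.29 -0.14 -0.04] M [0.006 0.175 0.044] w 0.153 j7 -1.19
```

>>> carry_out(
  steps=[0,-0.005,0.001,0,0,0,-0.01,0.0015,0,0],
)

```text
clock: 14.7
position: [0.5266, 0.177, 0.0469]
ee_rot: [-0.158, -2.144, 2.144]
force: [0.4, 0.5, 0.3]
width: 0.152
```

```bash
python3 -c "from h import *;rep()"
```

```text
t 14.7 pos [0.5266 0.177  0.0469] jig [-93.7   1.8  46.9] yaw 171.53 F [0.36 0.55 0.3 ] M [-0.054  0.213 -0.037] w 0.152 j7 -1.19
```

>>> carry_out(
  steps=[0,0.02,-0.003,0,0,0,0.04,-0.006,0,0,0,0.04,-0.006,0,0,0.4,0.04,-0.006,0,0,0.4,0.04,-0.006,0,0,0.4,0.04,-0.006,0,0,0.4,0.04,-0.006,0.4,0,0.4,0.04,-0.006,0.9,0.1,0.4,0.04,-0.006,0.95,0.23,0.4,0.04,-0.006,0.95,0.23],
)

```text
clock: 15.7
position: [0.532, 0.1767, 0.1439]
ee_rot: [-0.035, 2.205, -2.2]
force: [-0.2, 1.5, -0.4]
width: 0.399
```

>>> carry_out(
  steps=[0.4,0.4,-0.05,0,0.18,0.4,0.89,-0.12,0,0.37,0.4,0.89,-0.12,0,0.56,0.4,0.89,-0.12,0,0.75,0.4,0.89,-0.12,-0.1,0.94,0.4,0.89,-0.12,-0.3,1,0.4,0.89,-0.12,-0.3,1],
)

```text
clock: 16.4
position: [0.6176, 0.1646, 0.1086]
ee_rot: [-0.758, 1.743, -1.74]
force: [-0.3, 1.1, -0.5]
width: 0.4
```

```bash
python3 -c "from h import *;rep()"
```

```text
t 16.4 pos [0.6176 0.1646 0.1086] jig [ -1.8   2.9 108.6] yaw -133.24 F [-0.28  1.12 -0.52] M [-0.11   0.143  0.015] w 0.4 j7 -0.49
```

Now regrip at (0.620, 0.1645), about 2 mm higher to avoid the hub, and turn 45°.

>>> carry_out(
  steps=[0.4,0.025,0,-0.14,0,0.4,0.025,0,-0.14,0,0,0.025,0,-0.14,0,0,0.025,0,-0.14,0,0,0.025,0,-0.14,0,0,0.025,0,-0.14,0],
  grip_force=15,
)

```text
clock: 17.0
position: [0.6213, 0.166, 0.0984]
ee_rot: [-0.756, 1.742, -1.735]
force: [-6.6, 3.3, 9.2]
width: 0.106
```

```bash
python3 -c "from h import *;rep()"
```

```text
t 17.0 pos [0.6213 0.166  0.0984] jig [ 1.6  4.9 98.4] yaw -133.09 F [-6.57  3.32  9.25] M [ 0.106  1.152 -0.034] w 0.106 j7 -0.48
```

>>> carry_out(
  steps=[0,0,0,0,-0.18,0,0,0,0,-0.36,0,0,0,0,-0.54,0,0,0,0,-0.72,0,0,0,0,-0.9,0,0,0,0,-1,0,0,0,0,-1],
)

```text
clock: 17.7
position: [0.6217, 0.1652, 0.0985]
ee_rot: [-0.035, 2.208, -2.206]
force: [-5.0, 1.4, 4.7]
width: 0.105
```

```bash
python3 -c "from h import *;rep()"
```

```text
t 17.7 pos [0.6217 0.1652 0.0985] jig [ 2.1  4.1 98.5] yaw -178.27 F [-4.97  1.41  4.74] M [ 0.319  1.341 -0.08 ] w 0.105 j7 -1.14
```

>>> carry_out(
  steps=[0.4,0,0,0,0,0.4,0,0,0,0,0.4,0,0,0.3,0,0.4,0,0,0.5,-0.1,0.4,-0.45,0.06,0.5,-0.23,0.4,-0.89,0.12,0.5,-0.23,0.4,-0.89,0.12,0.5,-0.23],
)

```text
clock: 18.4
position: [0.528, 0.1775, 0.1471]
ee_rot: [-0.152, -2.144, 2.141]
force: [0.5, 0.3, -0.3]
width: 0.398
```

```bash
python3 -c "from h import *;rep()"
```

```text
t 18.4 pos [0.528  0.1775 0.1471] jig [-92.4   2.4 147.1] yaw 171.56 F [ 0.52  0.3  -0.25] M [-0.026  0.201  0.025] w 0.398 j7 -1.35
```

>>> carry_out(
  steps=[0.4,0.02,-0.005,-0.3,0,0.4,0.02,-0.005,-0.8,0,0.4,0.02,-0.005,-1,0,0.4,0.02,-0.005,-1,0,0,0.02,-0.005,-1,0,0,0.02,-0.005,-1,0,0,0.02,-0.005,-1,0,0,0.02,-0.005,-1,0],
  grip_force=10,
)

```text
clock: 19.2
position: [0.5364, 0.1761, 0.0493]
ee_rot: [-0.161, -2.146, 2.145]
force: [-0.5, 0.4, 5.8]
width: 0.152
```

```bash
python3 -c "from h import *;rep()"
```

```text
t 19.2 pos [0.5364 0.1761 0.0493] jig [-83.8   2.4  49.3] yaw 171.54 F [-0.52  0.4   5.77] M [-0.118  0.245  0.02 ] w 0.152 j7 -1.24
```

>>> carry_out(
  steps=[0,-0.005,0.001,0,0,0,-0.01,0.0015,0,0,0,-0.015,0.002,0,0],
)

```text
clock: 19.5
position: [0.5354, 0.1761, 0.0489]
ee_rot: [-0.162, -2.146, 2.146]
force: [4.9, -0.7, 5.5]
width: 0.153
```

```bash
python3 -c "from h import *;rep()"
```

```text
t 19.5 pos [0.5354 0.1761 0.0489] jig [-84.9   2.2  48.9] yaw 171.53 F [ 4.88 -0.65  5.52] M [-0.039 -0.848  0.009] w 0.153 j7 -1.24
```

>>> carry_out(
  steps=[0,0,0,0.013,0,0,-0.005,0.001,0.013,0,0,-0.01,0.0015,0.013,0],
)

```text
clock: 19.8
position: [0.5323, 0.1763, 0.049]
ee_rot: [-0.157, -2.144, 2.144]
force: [0.8, -0.3, 0.0]
width: 0.151
```

```bash
python3 -c "from h import *;rep()"
```

```text
t 19.8 pos [0.5323 0.1763 0.049 ] jig [-88.    1.9  49. ] yaw 171.53 F [ 0.78 -0.3   0.01] M [-0.02   0.183 -0.011] w 0.151 j7 -1.24
```

>>> carry_out(
  steps=[0,-0.005,0.001,0,0,0,-0.01,0.0015,0,0],
)

```text
clock: 20.0
position: [0.5316, 0.1764, 0.0492]
ee_rot: [-0.158, -2.144, 2.144]
force: [0.6, 0.2, -0.2]
width: 0.149
```

```bash
python3 -c "from h import *;rep()"
```

```text
t 20.0 pos [0.5316 0.1764 0.0492] jig [-88.6   2.   49.2] yaw 171.53 F [ 0.63  0.24 -0.25] M [-0.045  0.168  0.004] w 0.149 j7 -1.24
```

>>> carry_out(
  steps=[0,0.02,-0.003,0,0,0,0.045,-0.007,0,0,0,0.045,-0.007,0,0,0.4,0.045,-0.007,0,0,0.4,0.045,-0.007,0,0,0.4,0.045,-0.007,0,0,0.4,0.045,-0.007,0.4,0,0.4,0.045,-0.007,0.9,0.1,0.4,0.4,-0.05,0.95,0.23,0.4,0.89,-0.12,0.95,0.23,0.4,0.89,-0.12,0.95,0.23,0.4,0.89,-0.12,0.95,0.23],
)

```text
clock: 21.2
position: [0.6216, 0.1633, 0.1442]
ee_rot: [-0.035, 2.205, -2.207]
force: [-0.3, -0.8, -0.4]
width: 0.4
```

```bash
python3 -c "from h import *;rep()"
```

```text
t 21.2 pos [0.6216 0.1633 0.1442] jig [  2.2   2.3 144.2] yaw -178.2 F [-0.32 -0.8  -0.38] M [-0.024  0.13  -0.018] w 0.4 j7 -1.2
```

>>> carry_out(
  steps=[0.4,-0.01,0.012,-0.3,0,0.4,-0.01,0.012,-0.5,0,0.4,-0.01,0.012,-0.5,0,0.4,-0.01,0.012,-0.5,0,0,-0.01,0.012,-0.5,0,0,-0.01,0.012,-0.5,0,0,-0.01,0.012,-0.5,0,0,-0.01,0.012,-0.5,0],
  grip_force=15,
)

```text
clock: 22.0
position: [0.6204, 0.1652, 0.095]
ee_rot: [-0.035, 2.204, -2.205]
force: [-0.4, -5.5, 4.2]
width: 0.11
```

```bash
python3 -c "from h import *;rep()"
```

```text
t 22.0 pos [0.6204 0.1652 0.095 ] jig [ 0.8  4.  95. ] yaw -178.13 F [-0.38 -5.48  4.18] M [-0.939  0.324 -0.076] w 0.11 j7 -1.16
```

>>> carry_out(
  steps=[0,0,0,0,-0.18,0,0,0,0,-0.36,0,0,0,0,-0.54,0,0,0,0,-0.72,0,0,0,0,-0.9,0,0,0,0,-1,0,0,0,0,-1],
)

```text
clock: 22.7
position: [0.6204, 0.1653, 0.095]
ee_rot: [-0.707, -1.78, 1.78]
force: [-1.1, 0.3, 4.1]
width: 0.111
```

```bash
python3 -c "from h import *;rep()"
```

```text
t 22.7 pos [0.6204 0.1653 0.095 ] jig [ 0.8  4.  95. ] yaw 136.72 F [-1.06  0.33  4.11] M [-0.064  0.508 -0.017] w 0.111 j7 -1.84
```

>>> carry_out(
  steps=[0.4,0,0,0,0,0.4,0,0,0,0,0.4,0,0,0.3,0,0.4,0,0,0.5,0.1,0.4,-0.45,0.06,0.5,0.25,0.4,-0.89,0.12,0.5,0.44,0.4,-0.89,0.12,0.5,0.63,0.4,-0.89,0.12,0.5,0.77,0.4,-0.89,0.12,0.5,0.77],
)

```text
clock: 23.6
position: [0.5309, 0.1782, 0.1448]
ee_rot: [-0.156, -2.148, 2.144]
force: [0.7, 0.5, -0.5]
width: 0.397
```

```bash
python3 -c "from h import *;rep()"
```

```text
t 23.6 pos [0.5309 0.1782 0.1448] jig [-89.7   3.5 144.8] yaw 171.69 F [ 0.66  0.53 -0.52] M [-0.064  0.209  0.021] w 0.397 j7 -1.39
```

>>> carry_out(
  steps=[0.4,0.02,-0.015,-0.3,0,0.4,0.02,-0.015,-0.8,0,0.4,0.02,-0.015,-0.96,0,0.4,0.02,-0.015,-0.96,0,0.4,0.02,-0.015,-0.96,0,0.4,0.02,-0.015,-0.96,0,0,0.02,-0.015,-0.96,0,0,0.02,-0.015,-0.96,0,0,0.02,-0.015,-0.96,0,0,0.02,-0.015,-0.96,0],
  grip_force=10,
)

```text
clock: 24.6
position: [0.5333, 0.1763, 0.0488]
ee_rot: [-0.159, -2.145, 2.144]
force: [-0.8, 0.1, 3.0]
width: 0.152
```

```bash
python3 -c "from h import *;rep()"
```

```text
t 24.6 pos [0.5333 0.1763 0.0488] jig [-87.    2.1  48.8] yaw 171.53 F [-0.8   0.09  2.96] M [ 0.04   0.317 -0.023] w 0.152 j7 -1.29
```

>>> carry_out(
  steps=[0,0,0,0.007,0,0,-0.01,0.0015,0.007,0,0,-0.02,0.003,0.007,0],
)

```text
clock: 24.9
position: [0.532, 0.1763, 0.0494]
ee_rot: [-0.161, -2.145, 2.146]
force: [5.0, -0.0, -1.4]
width: 0.154
```

```bash
python3 -c "from h import *;rep()"
```

```text
t 24.9 pos [0.532  0.1763 0.0494] jig [-88.2   1.8  49.4] yaw 171.52 F [ 4.99 -0.03 -1.41] M [-0.151 -0.743 -0.032] w 0.154 j7 -1.29
```

>>> carry_out(
  steps=[0,-0.005,0.001,0,0,0,-0.01,0.0015,0,0,0,-0.015,0.002,0,0],
)

```text
clock: 25.2
position: [0.5298, 0.1765, 0.0492]
ee_rot: [-0.159, -2.145, 2.145]
force: [4.1, -0.6, -1.6]
width: 0.15
```

```bash
python3 -c "from h import *;rep()"
```

```text
t 25.2 pos [0.5298 0.1765 0.0492] jig [-90.4   1.8  49.2] yaw 171.52 F [ 4.12 -0.64 -1.59] M [-0.154 -0.728 -0.06 ] w 0.15 j7 -1.29
```

>>> carry_out(
  steps=[0,0,0,-0.003,0,0,-0.005,0.001,-0.003,0,0,-0.01,0.0015,-0.003,0,0,-0.015,0.002,-0.003,0],
)

```text
clock: 25.6
position: [0.5282, 0.1768, 0.0489]
ee_rot: [-0.159, -2.145, 2.145]
force: [4.9, -0.5, 0.3]
width: 0.153
```

```bash
python3 -c "from h import *;rep()"
```

```text
t 25.6 pos [0.5282 0.1768 0.0489] jig [-92.1   1.8  48.9] yaw 171.53 F [ 4.93 -0.48  0.27] M [-0.136 -0.788 -0.073] w 0.153 j7 -1.29
```

>>> carry_out(
  steps=[0,0,0,0,0,0,0,0,0,0],
)

```text
clock: 25.8
position: [0.528, 0.1768, 0.0489]
ee_rot: [-0.159, -2.145, 2.144]
force: [4.1, -0.4, 0.3]
width: 0.146
```

```bash
python3 -c "from h import *;rep()"
```

```text
t 25.8 pos [0.528  0.1768 0.0489] jig [-92.3   1.8  48.9] yaw 171.53 F [ 4.14 -0.36  0.32] M [-0.144 -0.616 -0.016] w 0.146 j7 -1.29
```

>>> carry_out(
  steps=[0,0.015,-0.002,0,0,0,0.03,-0.0045,0,0,0,0.045,-0.007,0,0,0,0.055,-0.008,0,0,0,0.055,-0.008,0,0],
)

```text
clock: 26.3
position: [0.5299, 0.1765, 0.0481]
ee_rot: [-0.15, -2.142, 2.14]
force: [-9.2, 0.7, 8.3]
width: 0.15
```

```bash
python3 -c "from h import *;rep()"
```

```text
t 26.3 pos [0.5299 0.1765 0.0481] jig [-90.4   1.8  48.1] yaw 171.55 F [-9.21  0.68  8.32] M [0.217 2.207 0.032] w 0.15 j7 -1.29
```

>>> carry_out(
  steps=[0,-0.01,0.0015,0,0,0,-0.01,0.0015,0,0,0.4,-0.01,0.0015,0,0,0.4,-0.01,0.0015,0,0,0.4,-0.01,0.0015,0,0,0.4,-0.01,0.0015,0.3,0,0.4,-0.01,0.0015,0.7,0,0.4,-0.4,0.1,1,0,0.4,-0.9,0.1,1,0,0.4,-0.9,0.1,1,0],
)

```text
clock: 27.3
position: [0.4367, 0.1866, 0.1478]
ee_rot: [-0.149, -2.144, 2.141]
force: [-0.1, 0.3, -0.8]
width: 0.399
```

>>> carry_out(
  steps=[0.4,-0.2,0,0.5,0,0.4,-0.4,-0.5,0.8,0,0.4,-0.4,-1,0.8,0,0.4,-0.4,-1,0.8,0],
)

```text
clock: 27.7
position: [0.4034, 0.0822, 0.2295]
ee_rot: [-0.162, -2.146, 2.14]
force: [-1.2, 0.0, 0.4]
width: 0.401
```

```bash
python3 - <<'E'
from h import *
rep()
im,d=get_image("top"); a=cv2.resize(im[135:205,160:240,::-1],(400,350),interpolation=cv2.INTER_CUBIC)
hs=orange(im,None); w=cloud("top",d); V,U=np.mgrid[:384,:512]; m=hs&(U>165)&(U<205)&(V>165)&(V<205)&(w[...,2]>.06)&(w[...,2]<.09); rect(w,m,"handle top"); j=np.array([jig(p) for p in w[m]])*1000; print(j.min(0),j.max(0),j.mean(0))
im,d=get_image("side"); b=cv2.resize(im[140:205,260:335,::-1],(400,350),interpolation=cv2.INTER_CUBIC)
cv2.imwrite("pics/f6.png",np.hstack([a,b]))
E
```

```text
t 27.7 pos [0.4034 0.0822 0.2295] jig [-201.5 -110.2  229.5] yaw 171.33 F [-1.16  0.03  0.42] M [-0.035  0.151  0.005] w 0.401 j7 -1.83
handle top 73 [0.5193 0.174  0.0673] [0.496 0.164 0.06 ] [0.543 0.182 0.075] [array([0.5191, 0.1746]), array([0.0151, 0.047 ]), np.float64(79.1802)]
[-124.12941485   -9.9151086    60.46682108] [-77.1482451    5.9321607   75.32488762] [-100.51287317   -2.2494829    67.28549884]
```

View pics/f6.png

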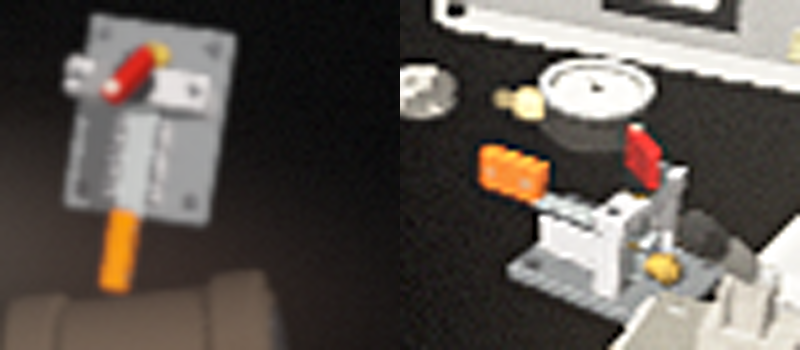

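The final crops show the blade level in the channel, with its handle at (118,250) and tip under the screw, the wing half a turn on, and the dial and ring unmoved. The arm is clear, so I'm handing in.

```bash
python3 -c "
from h import *
print(arm.sign_off())"
```

```text
the job is handed in; nothing more can be done
None
```

The blade is in the channel under the screw with a light drag on it, the arm is clear, and I handed the job in at about 28 s of the 72 s. Sign-off reports no verdict.

**What I did:** I gripped the blade by its handle, slid it along the channel until the tip was about 17 mm past the screw axis, and let go. I then turned the wing knob clockwise by 90°, 45° and 45°, drawing the handle after each turn. The first two draws showed no drag beyond the sensor's offset.

**Drag after the last turn:**

| Measurement | Raw reading | Less about 0.5 N sensor offset |
|---|---|---|
| Blade sliding, vertical force near zero | 4.9 N | about 4.4 N |
| Stopped, still holding the pull | 4.1 N | about 3.6 N |

By the figures in the task this means a squeeze of about 4 to 5 N, inside the 1.5 to 8 N allowed.

**Last checks:** From the final top picture I put the tip about 16 mm past the axis; the arm readings give at least 11 mm. The blade looks level, and nothing I could see in the pictures had been disturbed.

**What did not go cleanly:**
- **Final push:** I pushed the blade back in to regain tip margin. It moved only about 2 mm of the 5.5 mm commanded, at about 9 N, with about 8 N of accidental downward press on the handle. I did not repeat the pull test after that.
- **Lateral offset:** Arm positions and camera positions disagreed by 2 to 3 mm sideways. I allowed for this when lining up the insertion.

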